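# Programme an electronic shelf label and hold it pressed home behind the shelf lip

### The arm

A 7-joint arm with a two-finger parallel gripper is mounted at the origin on the work surface. World frame = base frame: x ahead of the robot, y to its left, z up, the work surface at z = 0. Lengths are in mm, angles in rad, forces in N, time in s.
With the tool pointing down it reaches from about 400 to 875 mm from the base axis. Payload 4.4 kg.
Tool frame: the origin (TCP) lies on the mounting face of the last link; the fingertips stand 173 mm ahead of it and the grasp point (between the pads) lies 155 mm ahead of it; z points along the fingers, y is the line along which they close (so a half turn about z gives the same grasp; the last joint's range is limited). The gripper opens to 85 mm and grips with 20 to 120 N. Pads are 22 mm wide; open, the fingers measure 114 mm over their backs; the gripper's body (76 mm by 85 mm) begins 54 mm behind the grasp point. The pads swing forward as they close: fully open they stand 13 mm farther back than shut.
Start: joints at [1.161, 0.628, 0.038, 1.517, -0.027, 0.996, -0.02], TCP at [219.115, -611.967, 404.713] pointing down, gripper open.
Joint ranges: [-3.06, 3.06], [-0.37, 2.12], [-1.25, 1.32], [0.18, 2.47], [-1.1, 4.24], [0.23, 1.98], [-2.94, 2.94]. Speed limits (rad/s): [2.57, 2.57, 3.14, 3.14, 3.14, 3.14, 3.14].

### API

Orientations are given as [roll, pitch, yaw] about the fixed x, y, z axes, in that order (R = Rz(yaw) Ry(pitch) Rx(roll)).
In Python, from cell import * gives the robot as it stands. The module is installed in compiled form; this text tells all that it offers.
- The arm moves only by the tool jog_arm, never from a script. Its argument "steps" is a list of rows, each a list of 7 numbers: the opening, from -1 (shut) to 1 (fully open), so that 0 is half open, then the shift along the tool's x, y, z as a fraction of full scale, then the turn, a rotation vector about the tool's x, y, z as a fraction of full scale. A call has 1 to 10 rows; each row shifts and turns the commanded pose from where the row before left it, along the tool's axes as they then stand; what a row does not reach is not made up. Full scale, the value 1, is 500 mm for a shift and 2 rad for a turn. A row lasts 1/8 s, in which the tool goes at most 62.5 mm and 10.7 degrees, less where a joint would pass 70% of its speed; a pose out of reach is approached as far as the arm can. A call with a number of a shift or a turn outside -1 to 1 is refused whole. A call with a gripper value outside its range is refused whole. The fingers move at their own pace and stop on an object; the grip force is fixed at half the most. Time passes only in rows, so rows that do not move let the fingers close. It gives the time, the measured TCP pose, the force, the opening and the grip force at its end, in the units of the state.
- read_state(): the state, without advancing time (a new reading comes with each control period).
- get_image(name): name is "scene" or "top" or "wrist"; returns a dict with "pixels" (400x640x3 uint8, red, green, blue), "depth" (400x640 float32, mm along the optical axis (not along the pixel's ray), 0 where there is no reading), "vertical_fov" (degrees; the focal length in pixels is half the picture's height over the tangent of half this angle, whatever the lens; pixels are square), "cx", "cy" (the principal point, pixels), "R" (3x3) and "t" (3): a world point X has camera coordinates R X + t. Camera axes: x right, y down, z forward; pixel columns grow to the right and rows downward; lengths in mm; the calibration is good to about 2 mm. The wrist camera is an equidistant fisheye: a pixel r from the principal point sees the ray r / f radians off the axis. A picture is of the moment at which its call begins.
- finish_job(): hands the job in; it is judged then, once.
The state is a dict: "clock": time; "qpos": joint angles; "qd": joint speeds; "tau": joint torques, N m; "eef_pos": TCP position; "tool_rot": TCP orientation; "force": force on the tool from outside, world axes, zero at the start; "torque": the same for the moment, N m; "width": finger opening in mm; "gripper_force": force on a finger pad.
Only numpy, scipy, OpenCV 4.12 (cv2) and the standard library are available. Lean on these libraries where they do the work, as an engineer would, in place of code of your own. Each camera call takes 0.05 s, during which the arm holds its last target. There are 200 camera calls.

### The job

Programme the shelf label while it stands in its dock by pressing the dock's three keys fully down, one at a time, from the smallest to the largest. Then take the label out of the dock and push it, display facing the room (away from the shelf), down behind the metal lip of the little bookshelf's front edge, into the open bay in the middle, until its sprung contact is pressed fully down. Finish while still holding it pressed down there with the gripper, and leave the mug, the book and the figurine where they are.

Things in the scene. Friction and masses are not known exactly. Their poses are not given: they have to be found in the camera images.
- dock: Programming dock, fixed to the table: a grey box 140 (x) x 170 (y) x 34 mm high. Origin: centre of its underside on the table. Its x axis points from the key row towards the cradle slot (away from the robot, to within about 25 degrees), z up. The keys stand in a row along y at x = -40 mm, the cradle slot at x = +35 mm.
- cradle (a point): Centre of the mouth of the cradle slot in the dock's deck, 34 mm above the table. The slot is 13 mm (dock x) by 59 mm (dock y), 20 mm deep; its axes are the dock's.
- key_small_top (a point): Centre of the top of the smallest key (black, round, 16 mm across), the middle one of the row, at dock y = 0. Every key's top stands 48 mm above the table and 10 mm above a grey collar that is 16 mm wider than the key; it moves 6 mm down on a spring (about 1.2 N to start, 4 N fully down).
- key_medium_top (a point): Centre of the top of the medium key (black, round, 24 mm across), at dock y = +52 mm; same height and spring.
- key_large_top (a point): Centre of the top of the largest key (black, round, 32 mm across), at dock y = -52 mm; same height and spring.
- key_small (a joint): Travel of the smallest key, m: 0 up, 0.006 fully down.
- key_medium (a joint): Travel of the medium key, m: 0 up, 0.006 fully down.
- key_large (a joint): Travel of the largest key, m: 0 up, 0.006 fully down.
- label: Electronic shelf label, loose: a white upright plate 10 mm thick (its x) x 56 mm wide (its y) x 76 mm high (its z), about 55 to 115 g. Origin: centre of its bottom edge face. Its display faces its -x. At the start it stands upright in the cradle slot, its axes along the dock's, bottom 14 mm and top 90 mm above the table, so 56 mm stand free above the deck.
- display (a point): Centre of the label's display, on its -x face, 50 mm above its bottom.
- shelf: Low oak bookshelf, fixed to the table: 160 deep x 320 wide (y) mm, its top board 110 mm above the table, open niche below. An aluminium channel runs along its front edge (the edge nearest the robot). Origin: on the table, straight below the middle of the channel's open bay; x points into the shelf (away from the robot, to within about 20 degrees), y along the front edge, z up. The board begins at x = +11.5 mm.
- bay (a point): Centre of the mouth of the bay, 110 mm above the table, level with the shelf top; axes as the shelf's. The bay is the gap behind the lip, open at the top: 15 mm from lip to backing (x) and 66 mm long (y) between two grey end blocks that rise to 107 mm; the channel beyond them is filled with grey strip to 102 mm. Lip and backing flare about 4 mm outwards over their top 8 mm; the lip's edge is 114 mm above the table.
- contact_top (a point): Centre of the top of the sprung copper contact plate (11 x 44 mm) at the bottom of the bay, 20 mm below the bay's mouth (90 mm above the table) at rest. The label's bottom presses it down 6 mm to a stop; the spring takes about 2.4 N to start and 7.2 N at the stop, and pushes the label up again when let go. With the contact fully down the label's top is 160 mm above the table.
- contact (a joint): Travel of the sprung contact, m: 0 up, 0.006 fully down.
- mug: Bystander: blue ceramic mug, 76 mm across, 85 mm high, handle at its +y, standing on the table beyond the dock. Origin: centre of its underside.
- book: Bystander: small book, 100 x 70 x 20 mm, lying on the shelf top near one end. Origin: centre of its underside.
- figurine: Bystander: white ceramic figurine, 38 mm across, 71 mm high, standing on the shelf top near the other end. Origin: centre of its underside.
Things that resemble listed ones, but are neither listed nor needed, are in the scene too. Several things have the shape of the label; the one meant has the colours described above. Several things have the shape of the dock; the one meant has the colours described above.

How it is judged:
By the outcome, as a careful person would: the job done as asked, in the order asked, and still so for the second after the job is handed in, while the arm keeps its last pose, push and grip.
It also fails if it takes over 58 s, if anything falls off the work surface, if the arm or the gripper's body presses on something with over 40 N, if the wrist force passes 120 N, or if a joint passes its speed limit or range.

## Working session

There is one attempt and no reset: what is moved stays moved. The work goes in short steps, Python scripts to look and compute and a tool call to move; the robot and the scene stay as the last step left them, time stands still between calls to the robot, and variables do not carry over. Pictures are saved under pics/ and viewed, at most 10 in all, crops included, and the job is handed in when it is done.

Besides the shell and the picture viewer there is one more tool, called as a command line: name --pt "numbers of a row" for each row, then --argument value for the rest. jog_arm: Moves the arm, as the interface text tells. Shift numbers are shares of 500 mm and turn numbers shares of 2 rad, none past 1 either way. Its arguments: {"type":"object","properties":{"steps":{"type":"array"}},"required":["steps"]}

```bash
mkdir -p pics; cat > h.py <<'E'
from cell import *
import numpy as np, cv2
def grab(n,save=None):
    d=get_image(n)
    if save: cv2.imwrite(f'pics/{save}.png',d['pixels'][:,:,::-1])
    return d
def f(d): return 200/np.tan(np.radians(d['vertical_fov'])/2)
def ray(d,u,v,fish=False):
    x=(u-d['cx'])/f(d); y=(v-d['cy'])/f(d)
    if fish:
        r=np.hypot(x,y); s=np.sin(r)/r if r>1e-9 else 1
        c=np.array([x*s,y*s,np.cos(r)])
    else: c=np.array([x,y,1.])
    R=np.array(d['R']); return -R.T@np.array(d['t']), R.T@c
def onz(d,u,v,z,fish=False):
    o,r=ray(d,u,v,fish); return o+r*(z-o[2])/r[2]
def pt(d,u,v):
    o,r=ray(d,u,v); return o+r*float(d['depth'][int(v),int(u)])
E
python3 - <<'E'
from h import *
a=grab('scene','scene');b=grab('top','top')
for d in(a,b): print(d['vertical_fov'],ray(d,320,200))
print(read_state())
E
```

```text
44.2858643629139 (array([1156.53426201,  638.1283602 ,  983.16881037]), array([-0.48118541, -0.47574245, -0.73645516]))
51.19280048634276 (array([ 420.91088794,   88.5001089 , 1234.44340552]), array([ 0.14158538, -0.03877349, -0.98921685]))
{'clock': 0.1, 'qpos': array([ 1.16121784,  0.62925333,  0.03846141,  1.51825556, -0.02701939,
        0.996304  , -0.01998611]), 'qd': array([-0.0009757 , -0.00335286, -0.00063898, -0.00216661, -0.00113613,
        0.00034826, -0.00090726]), 'tau': array([ 2.72633210e-03, -5.64538121e+01,  1.23064578e+00, -1.93974388e+01,
        1.13430523e-02,  5.49499237e-03, -4.36094297e-06]), 'eef_pos': array([ 219.01989777, -611.7130396 ,  403.8852692 ]), 'tool_rot': array([-3.13989071e+00,  1.04086782e-05,  3.43768652e-01]), 'force': array([ 0.03302686,  0.28475765, -0.57813603]), 'torque': array([ 0.01875771, -0.00136453, -0.02792523]), 'gripper_force': 0.0, 'width': 85.53000970230461}
```

View pics/scene.png

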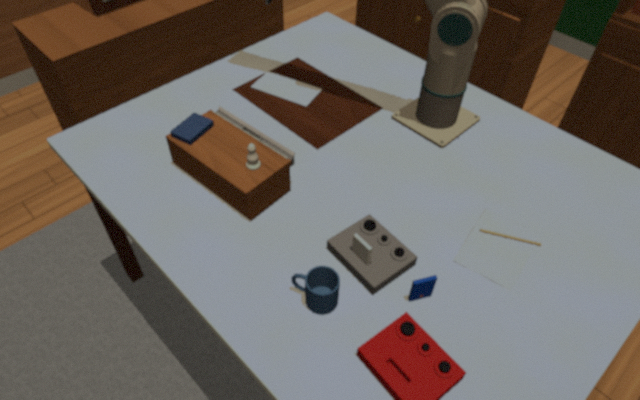

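View pics/top.png

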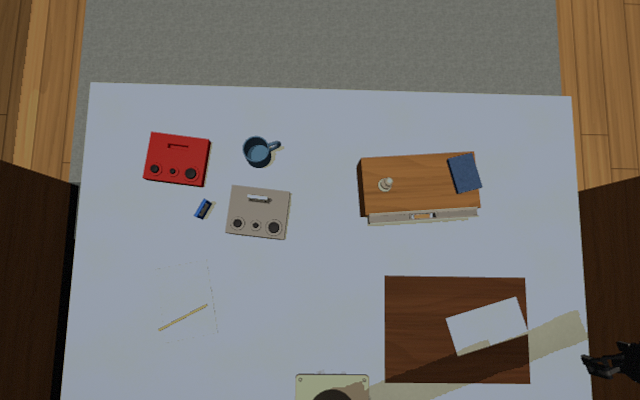

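The top view shows the grey dock at (258,212), with the white label in it at (258,198), and the shelf with its bay at (422,216). Lookalikes are the red dock (178,160) and the blue label (203,209). By the description I choose the grey dock and the white label.

```bash
python3 - <<'E'
from h import *
d=grab('top'); p=d['pixels'][:,:,::-1]
a=cv2.resize(p[175:250,215:300],None,fx=6,fy=6,interpolation=cv2.INTER_CUBIC)
b=cv2.resize(p[195:235,355:490],None,fx=5.9,fy=5.9,interpolation=cv2.INTER_CUBIC)
w=max(a.shape[1],b.shape[1]); pad=lambda i:cv2.copyMakeBorder(i,0,0,0,w-i.shape[1],0)
cv2.imwrite('pics/crop.png',cv2.resize(np.vstack([pad(a[:360]),pad(b)]),None,fx=1,fy=1))
sub=p[175:250,215:300].max(2)
m=(sub<60).astype(np.uint8)
n,l,s,c=cv2.connectedComponentsWithStats(m)
for i in range(1,n):
    if s[i,4]>15: u,v=c[i]+[215,175]; print('black',s[i],u,v,onz(d,u,v,48))
hsv=cv2.cvtColor(p,cv2.COLOR_BGR2HSV)
# copper contact & dock contour
m=((p.min(2)>185)).astype(np.uint8)[185:210,235:280]
n,l,s,c=cv2.connectedComponentsWithStats(m)
for i in range(1,n):
    if s[i,4]>8: u,v=c[i]+[235,185]; print('white',s[i],u,v,onz(d,u,v,90))
sc=p[200:232,360:490].astype(int); m=((sc[:,:,2]-sc[:,:,0])>50).astype(np.uint8)[8:]
n,l,s,c=cv2.connectedComponentsWithStats(m)
for i in range(1,n):
    if s[i,4]>8: u,v=c[i]+[360,208]; print('cop',s[i],u,v,onz(d,u,v,90))
print([ (x,y,onz(d,x,y,0)[:2]) for x,y in [(258,212)]])
E
```

```text
black [19 45  8  7 45] 237.13333333333333 222.93333333333334 [520.25432124 275.87573048  48.        ]
black [54 47 10 11 84] 273.54761904761904 227.22619047619048 [509.98680604 172.69429311  48.        ]
black [38 48  6  5 21] 255.23809523809524 224.95238095238096 [515.48079469 224.62731848  48.        ]
cop [  5   0  81   7 257] 393.3190661478599 209.50972762645915 [ 562.24766762 -160.6511135    90.        ]
cop [54  6 15  5 52] 421.6730769230769 215.73076923076923 [ 546.40886874 -239.84841899   90.        ]
[(258, 212, array([557.88359722, 223.36094061]))]
```

View pics/crop.png

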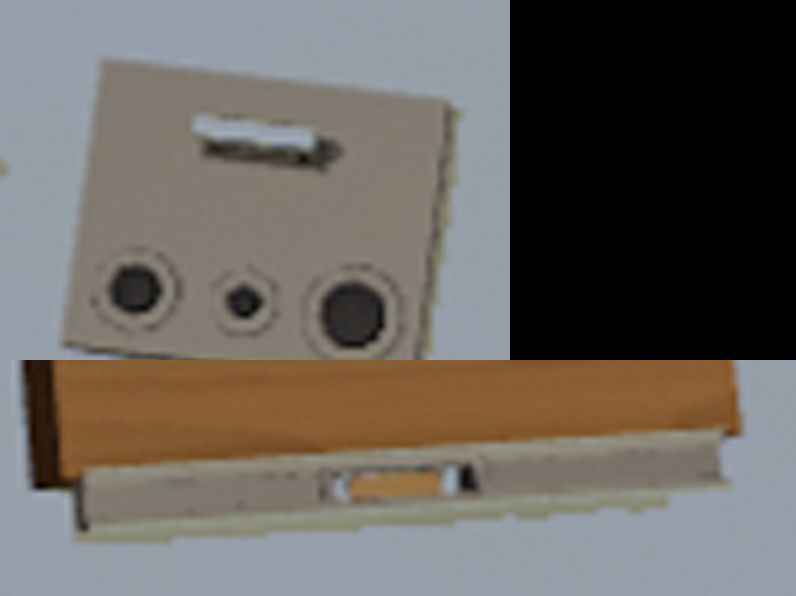

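The close crop confirms the grey dock with the white label. The medium key is on the left (+y) and the large one on the right. The dock yaw is about -0.1 rad. I'll turn the tool so that its y axis lies along the dock's x, then approach.

jog_arm --pt "-1 0 0 0 0 0 -0.0805" --pt "-1 0 0 0 0 0 -0.0805" --pt "-1 0 0 0 0 0 -0.0805" --pt "-1 0 0 0 0 0 -0.0805" --pt "-1 0 0 0 0 0 -0.0805" --pt "-1 0 0 0 0 0 -0.0805" --pt "-1 0 0 0 0 0 -0.0805" --pt "-1 0 0 0 0 0 0"

```text
clock: 1.15
eef_pos: [218.8, -612.0, 404.3]
tool_rot: [3.142, -0.001, 1.469]
force: [-0.4, -0.1, 0.3]
width: -0.2
gripper_force: 0.0
```

jog_arm --pt "-1 0.083 0.045 0 0 0 0" --pt "-1 0.083 0.045 0 0 0 0" --pt "-1 0.083 0.045 0 0 0 0" --pt "-1 0.083 0.045 0 0 0 0" --pt "-1 0.083 0.045 0 0 0 0" --pt "-1 0.083 0.045 0 0 0 0" --pt "-1 0.083 0.045 0 0 0 0" --pt "-1 0.083 0.045 0 0 0 0" --pt "-1 0 0 0 0 0 0"

```text
clock: 2.28
eef_pos: [433.8, -295.7, 405.0]
tool_rot: [3.14, -0.002, 1.475]
force: [-1.1, -0.8, -0.0]
width: 0.1
gripper_force: 0.0
```

```bash
python3 - <<'E'
from h import *
import pickle
d=grab('wrist','w1'); pickle.dump(d,open('w1.pkl','wb')); print(d['vertical_fov'],ray(d,d['cx'],d['cy'],True))
E
```

```text
65.70646984690485 (array([ 439.86924335, -226.34169825,  375.55857089]), array([-0.02345603, -0.27324056, -0.96165972]))
```

View pics/w1.png

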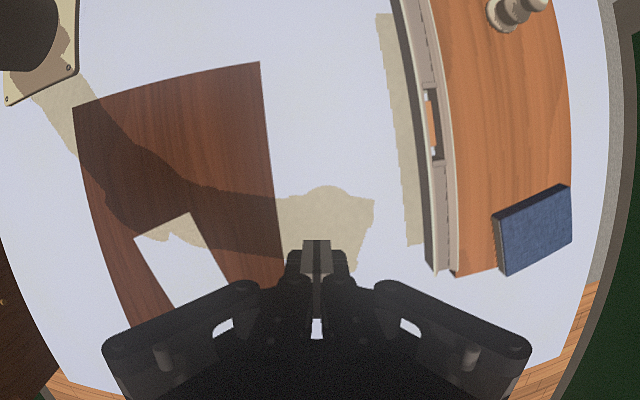

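jog_arm --pt "-1 0.116 0.003 0 0 0 0" --pt "-1 0.116 0.003 0 0 0 0" --pt "-1 0.116 0.003 0 0 0 0" --pt "-1 0.116 0.003 0 0 0 0" --pt "-1 0.116 0.003 0 0 0 0" --pt "-1 0.116 0.003 0 0 0 0" --pt "-1 0.116 0.003 0 0 0 0" --pt "-1 0.116 0.003 0 0 0 0" --pt "-1 0.116 0.003 0 0 0 0" --pt "-1 0 0 0 0 0 0"

```text
clock: 3.58
eef_pos: [497.0, 222.4, 404.8]
tool_rot: [3.141, -0.003, 1.475]
force: [-0.0, -0.4, 0.0]
width: -0.1
gripper_force: 0.0
```

```bash
python3 - <<'E'
from h import *
import pickle
d=grab('wrist','w2'); pickle.dump(d,open('w2.pkl','wb')); print(ray(d,d['cx'],d['cy'],True))
E
```

```text
(array([503.01836173, 291.84668273, 375.38610582]), array([-0.02468168, -0.2717061 , -0.96206373]))
```

View pics/w2.png

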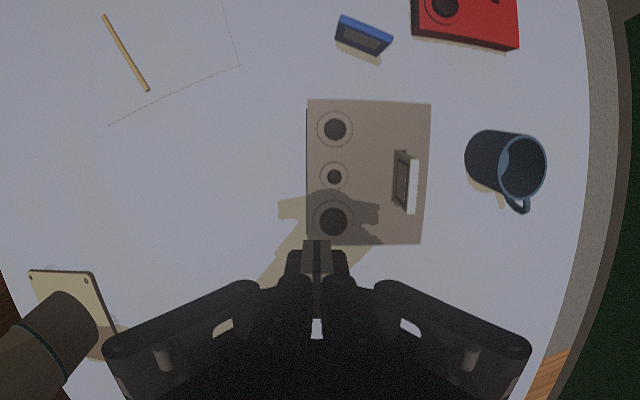

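w1 shows the bay with its copper contact at about (430,122). w2 shows the keys at (335,129), (334,177) and (333,221), and the label's top edge at about (412,184).

```bash
python3 - <<'E'
from h import *
import pickle
d=pickle.load(open('w2.pkl','rb')); p=d['pixels'].astype(int)
K={}
for n,(u,v),r in (('M',(335,129),14),('S',(334,177),10),('L',(333,221),17)):
    s=p[v-r:v+r+1,u-r:u+r+1].max(2); yy,xx=np.mgrid[-r:r+1,-r:r+1]
    th=(s[r-2:r+3,r-2:r+3].mean()+30)
    m=((s<th)&(xx**2+yy**2<=r*r)).astype(np.uint8)
    n2,l,st,c=cv2.connectedComponentsWithStats(m,connectivity=4); i=l[r,r]
    K[n]=onz(d,u-r+c[i][0],v-r+c[i][1],48,True); print(n,st[i],K[n])
v=K['M']-K['L']; print('dist',np.linalg.norm(v),'yaw',np.arctan2(-v[0],v[1]))
s=p[145:220,385:425]; m=(s.min(2)>150).astype(np.uint8)
n2,l,st,c=cv2.connectedComponentsWithStats(m)
for i in range(1,n2):
    if st[i,4]>50:
        pix=np.argwhere(l==i)[:,::-1]+[385,145]; print(st[i],np.round([onz(d,*q,90,True)[:2] for q in cv2.boxPoints(cv2.minAreaRect(pix.astype(np.float32)))],1))
d=pickle.load(open('w1.pkl','rb')); p=d['pixels'].astype(int)
s=p[70:180,415:445]; m=((s[:,:,0]-s[:,:,2]>60)).astype(np.uint8)
n2,l,st,c=cv2.connectedComponentsWithStats(m)
for i in range(1,n2):
    if st[i,4]>30: print(st[i],c[i]+[415,70],onz(d,*(c[i]+[415,70]),90,True))
im=np.hstack([cv2.resize(d['pixels'][0:280,370:480,::-1],None,fx=2,fy=2),np.zeros((560,10,3),np.uint8)])
im2=cv2.resize(d['pixels'][70:180,400:460,::-1],None,fx=5,fy=5,interpolation=cv2.INTER_CUBIC)
im2=cv2.copyMakeBorder(im2,0,10,0,0,0); cv2.imwrite('pics/c2.png',np.hstack([im,im2]))
E
```

```text
M [  3   3  23  23 392] [521.3501245  276.21417083  48.        ]
S [  3   2  15  16 174] [516.30294523 225.53767736  48.        ]
L [  3   3  30  30 686] [511.07638476 174.45201547  48.        ]
dist 102.2794504926781 yaw -0.10061742789071143
[ 10  31  11  45 263] [430.35361217 123.03422053] [ 548.73314983 -240.21272099   90.        ]
```

View pics/c2.png

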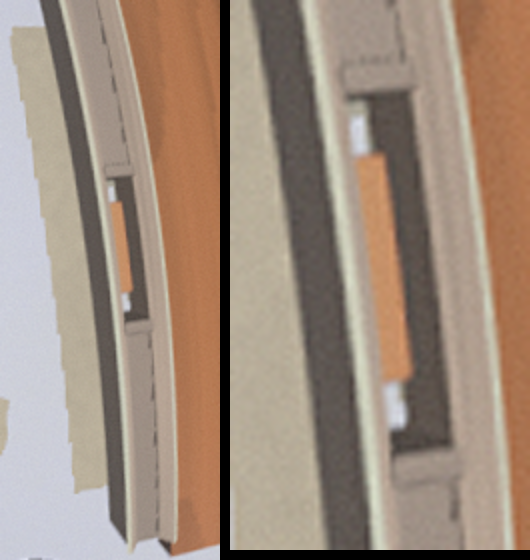

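jog_arm --pt "-1 0.0098 0.0378 0 0 0 0" --pt "-1 0 0 0.1 0 0 0" --pt "-1 0 0 0.1 0 0 0" --pt "-1 0 0 0.1 0 0 0" --pt "-1 0 0 0.04 0 0 0" --pt "-1 0 0 0 0 0 0" --pt "-1 0 0 0 0 0 0"

```text
clock: 4.5
eef_pos: [517.1, 220.2, 235.7]
tool_rot: [3.14, 0.0, 1.468]
force: [0.5, 1.4, -0.6]
width: 0.5
gripper_force: 0.0
```

jog_arm --pt "-1 0 0 0.012 0 0 0" --pt "-1 0 0 0.012 0 0 0" --pt "-1 0 0 0.01 0 0 0" --pt "-1 0 0 0.006 0 0 0" --pt "-1 0 0 0 0 0 0" --pt "-1 0 0 0 0 0 0"

```text
clock: 5.25
eef_pos: [516.4, 221.5, 215.4]
tool_rot: [3.141, 0.0, 1.471]
force: [-0.2, -1.6, 8.3]
width: -0.2
gripper_force: 3.8
```

jog_arm --pt "-1 0 0 0.004 0 0 0" --pt "-1 0 0 0 0 0 0" --pt "-1 0 0 0 0 0 0"

```text
clock: 5.62
eef_pos: [516.4, 221.5, 215.1]
tool_rot: [3.14, 0.0, 1.471]
force: [-3.8, -3.3, 22.0]
width: 0.1
gripper_force: 11.1
```

Small key bottomed out at a hard stop. Next is the medium key.

jog_arm --pt "-1 0 0 -0.03 0 0 0" --pt "-1 0 0 -0.03 0 0 0" --pt "-1 0.055 0 0 0 0 0" --pt "-1 0.055 -0.001 0 0 0 0" --pt "-1 0 0 0 0 0 0" --pt "-1 0 0 0.02 0 0 0" --pt "-1 0 0 0.02 0 0 0" --pt "-1 0 0 0.013 0 0 0" --pt "-1 0 0 0.004 0 0 0" --pt "-1 0 0 0 0 0 0"

```text
clock: 6.88
eef_pos: [521.2, 274.9, 215.3]
tool_rot: [-3.141, 0.003, 1.47]
force: [-2.7, -3.5, 13.9]
width: -0.0
gripper_force: 7.3
```

jog_arm --pt "-1 0 0 0.002 0 0 0" --pt "-1 0 0 0 0 0 0" --pt "-1 0 0 0 0 0 0"

```text
clock: 7.25
eef_pos: [521.1, 275.0, 215.1]
tool_rot: [3.141, 0.003, 1.47]
force: [-5.1, -4.8, 21.4]
width: -0.0
gripper_force: 10.6
```

jog_arm --pt "-1 0 0 -0.035 0 0 0" --pt "-1 0 0 -0.035 0 0 0" --pt "-1 -0.1 0 0 0 0 0" --pt "-1 -0.1 0 0 0 0 0" --pt "-1 0 0 0 0 0 0" --pt "-1 0 0 0.025 0 0 0" --pt "-1 0 0 0.025 0 0 0" --pt "-1 0 0 0.013 0 0 0" --pt "-1 0 0 0.005 0 0 0" --pt "-1 0 0 0 0 0 0"

```text
clock: 8.5
eef_pos: [510.9, 178.1, 215.3]
tool_rot: [3.141, -0.001, 1.473]
force: [-3.5, 0.1, 14.6]
width: -0.1
gripper_force: 7.5
```

jog_arm --pt "-1 0 0 0.002 0 0 0" --pt "-1 0 0 0 0 0 0" --pt "-1 0 0 0 0 0 0"

```text
clock: 8.88
eef_pos: [510.8, 178.1, 215.1]
tool_rot: [3.141, -0.001, 1.473]
force: [-4.4, -0.1, 22.4]
width: -0.2
gripper_force: 11.4
```

All three keys bottomed out in order. Now I go over the label with the gripper open.

jog_arm --pt "-1 0 0 -0.07 0 0 0" --pt "0 0 0 -0.07 0 0 0" --pt "1 0 0 -0.08 0 0 0" --pt "1 0.0475 0.0755 0 0 0 0" --pt "1 0.0475 0.0755 0 0 0 0" --pt "1 0 0 0 0 0 0" --pt "1 0 0 0 0 0 0" --pt "1 0 0 0 0 0 0"

```text
clock: 9.88
eef_pos: [590.1, 216.1, 322.8]
tool_rot: [-3.14, 0.001, 1.471]
force: [0.1, -0.7, -1.3]
width: 85.3
gripper_force: 0.0
```

```bash
python3 - <<'E'
from h import *
d=grab('wrist','w3'); print(read_state()['eef_pos'],read_state()['width'])
E
```

```text
[590.27952199 216.10686744 323.02999872] 85.70641025588743
```

View pics/w3.png

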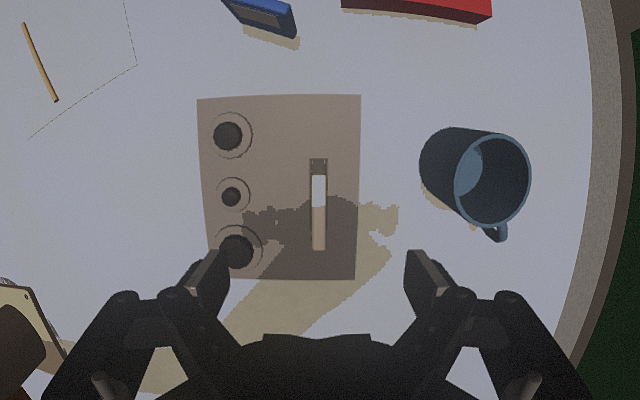

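Fingers straddle the label, which is centred between them at (318,212). Descend and grip.

jog_arm --pt "1 0.003 0 0.08 0 0 0" --pt "1 0 0 0.08 0 0 0" --pt "1 0 0 0.03 0 0 0" --pt "1 0 0 0 0 0 0" --pt "-1 0 0 0 0 0 0" --pt "-1 0 0 0 0 0 0" --pt "-1 0 0 0 0 0 0" --pt "-1 0 0 0 0 0 0" --pt "-1 0 0 0 0 0 0"

```text
clock: 11.05
eef_pos: [591.5, 218.0, 228.7]
tool_rot: [3.141, -0.0, 1.471]
force: [-0.1, -0.5, 2.6]
width: 9.3
gripper_force: 59.1
```

```bash
python3 - <<'E'
from h import *
import pickle
d=pickle.load(open('w1.pkl','rb'))
for n,u,v,z in(('up block',430.2,88.9,107),('lo block',438.5,160.7,107),('lip',422,89.4,114),('lip',429.6,161.4,114)): print(n,onz(d,u,v,z,True))
E
```

```text
up block [ 544.22277661 -208.39552371  107.        ]
lo block [ 549.17094215 -274.39027473  107.        ]
lip [ 533.73245668 -209.2228966   114.        ]
lip [ 537.5530247  -273.22731664  114.        ]
```

jog_arm --pt "-1 0 0 -0.04 0 0 0" --pt "-1 0 0 -0.08 0 0 0" --pt "-1 0 0 -0.11 0 0 0" --pt "-1 0 0 -0.11 0 0 0" --pt "-1 0 0 0 0 0 -0.0425" --pt "-1 0 0 0 0 0 -0.0425" --pt "-1 0 0 0 0 0 0"

```text
clock: 11.92
eef_pos: [591.0, 217.8, 399.3]
tool_rot: [3.141, -0.0, 1.64]
force: [-0.3, -0.2, -0.0]
width: 9.2
gripper_force: 58.9
```

jog_arm --pt "-1 -0.11 -0.017 0 0 0 0" --pt "-1 -0.11 -0.017 0 0 0 0" --pt "-1 -0.11 -0.017 0 0 0 0" --pt "-1 -0.11 -0.017 0 0 0 0" --pt "-1 -0.11 -0.017 0 0 0 0" --pt "-1 -0.11 -0.017 0 0 0 0" --pt "-1 -0.11 -0.017 0 0 0 0" --pt "-1 -0.11 -0.017 0 0 0 0" --pt "-1 -0.11 -0.017 0 0 0 0" --pt "-1 -0.11 -0.017 0 0 0 0"

```text
clock: 13.18
eef_pos: [544.5, -338.3, 398.7]
tool_rot: [3.141, -0.0, 1.639]
force: [0.8, 0.4, -0.6]
width: 9.2
gripper_force: 58.9
```

jog_arm --pt "-1 0 0 0 0 0 0" --pt "-1 0 0 0 0 0 0"

```text
clock: 13.42
eef_pos: [544.9, -336.2, 398.3]
tool_rot: [3.141, -0.001, 1.64]
force: [0.2, 1.7, -1.6]
width: 9.3
gripper_force: 58.8
```

```bash
python3 - <<'E'
from h import *
import pickle
d=grab('wrist','w4'); pickle.dump(d,open('w4.pkl','wb')); print(read_state()['eef_pos'],read_state()['tool_rot'],read_state()['width'])
E
```

```text
[ 545.26139703 -335.23000287  398.41450602] [ 3.14123075e+00 -1.33048463e-03  1.64164912e+00] 9.11728168421339
```

View pics/w4.png

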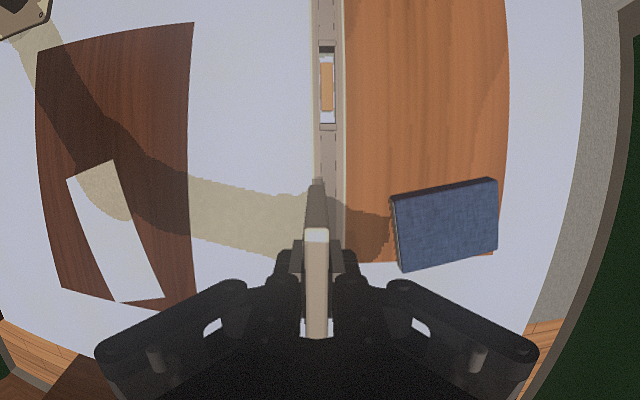

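The bay is clear at (326,88) with the copper contact visible. The held label's near top edge is at (316,228). Next I compute the offset.

```bash
python3 - <<'E'
from h import *
import pickle
d=pickle.load(open('w4.pkl','rb')); p=d['pixels'].astype(int)
s=p[40:130,315:338]; m=((s[:,:,0]-s[:,:,2]>60)).astype(np.uint8)
n2,l,st,c=cv2.connectedComponentsWithStats(m); i=1+np.argmax(st[1:,4])
print(st[i],c[i]+[315,40],onz(d,*(c[i]+[315,40]),90,True))
for r in (56,120): print(r,p[r,308:350].tolist() if 0 else p[r,310:346].sum(1)//3)
print(p[36:60:1,328].sum(1)//3,p[112:136,328].sum(1)//3)
P=[onz(d,*(q),90,True)[:2] for q in [(c[i][0]+315,st[i,1]+40-.5),(c[i][0]+315,st[i,1]+st[i,3]+40-.5)]]; print('copper ends',P)
# lip left edge line
E=[]
for r in list(range(5,40,3))+list(range(56,120,3))+list(range(130,165,3)):
    g=np.diff(p[r,300:325].sum(1)); 
    ww=np.array([onz(d,334.,r,110,True)]); 
    k=p[r,330:352]; rb=(k[:,0]-k[:,2]); j=np.argmax(rb>60); E.append(onz(d,330+j-.5,r,110,True)[:2])
E=np.array(E); print(E[::5],'board yaw',-np.polyfit(E[:,1],E[:,0],1)[0], np.polyval(np.polyfit(E[:,1],E[:,0],1),-241.3)-11.5)
for u in(304.5,316.5,328.5): print('label near top',onz(d,u,228,259.5,True))
E
```

```text
[  5  23  13  47 548] [326.6149635   85.49452555] [ 546.84872938 -239.17912148   90.        ]
56 [174 180 151 141 147 139 139 143 141 145 146 144 141 146 157 180 173 167
 169 171 164 162 160 138  95 139 145 140 138 142 146 143 153 178 183 113]
120 [187 177 183 162 150 149 147 143 151 146 176 193 191 192 193 193 194 191
 190 189 191 191 191 194 180  94 147 149 147 141 149 150 145 166 179 158]
[138 143 142 135 132 141 140 143 151 132  70  68  61  64  65  63  79 127
 144 146 169 192 187 186] [169 191 190 189 188 189 188 185 190 192 168  75 148 147 145 144 141 130
  99 136 146 144 144 143]
copper ends [array([ 545.37542242, -218.1437431 ]), array([ 548.40056417, -260.82052666])]
[[ 555.53303268 -168.64188008]
 [ 557.19400529 -182.59710591]
 [ 558.03153987 -196.21382826]
 [ 547.45484916 -223.57771438]
 [ 548.34695616 -236.33169856]
 [ 549.24624166 -248.94367677]
 [ 563.3518245  -260.37350944]
 [ 564.8882721  -279.60173696]
 [ 565.94489828 -292.21351021]
 [ 567.05115711 -304.9530959 ]] board yaw 0.07911663887675681 545.9648117654165
label near top [ 537.95072919 -308.51296928  259.5       ]
label near top [ 542.4659986  -308.19361074  259.5       ]
label near top [ 546.98256721 -307.88487827  259.5       ]
```

jog_arm --pt "-1 0.064 0.006 0 0 0 0" --pt "-1 0.064 0.006 0 0 0 0" --pt "-1 0.064 0.006 0 0 0 0" --pt "-1 0 0 0 0 0 0" --pt "-1 0 0 0.06 0 0 0" --pt "-1 0 0 0.05 0 0 0" --pt "-1 0 0 0 0 0 0" --pt "-1 0 0 0 0 0 0" --pt "-1 0 0 0 0 0 0"

```text
clock: 14.6
eef_pos: [547.7, -240.3, 344.5]
tool_rot: [3.14, 0.001, 1.641]
force: [-0.5, -0.0, -0.4]
width: 9.4
gripper_force: 58.9
```

```bash
python3 - <<'E'
from h import *
a=grab('wrist'); b=grab('top'); print(read_state()['eef_pos'],read_state()['tool_rot'])
A=cv2.resize(a['pixels'][100:300,230:430,::-1],None,fx=2,fy=2,interpolation=cv2.INTER_CUBIC)
B=cv2.resize(b['pixels'][185:235,397:447,::-1],(400,400),interpolation=cv2.INTER_CUBIC)
cv2.imwrite('pics/c5.png',np.hstack([A,B]))
E
```

```text
[ 547.46033323 -240.39130167  344.21624624] [3.14001160e+00 8.23614376e-04 1.64061222e+00]
```

View pics/c5.png

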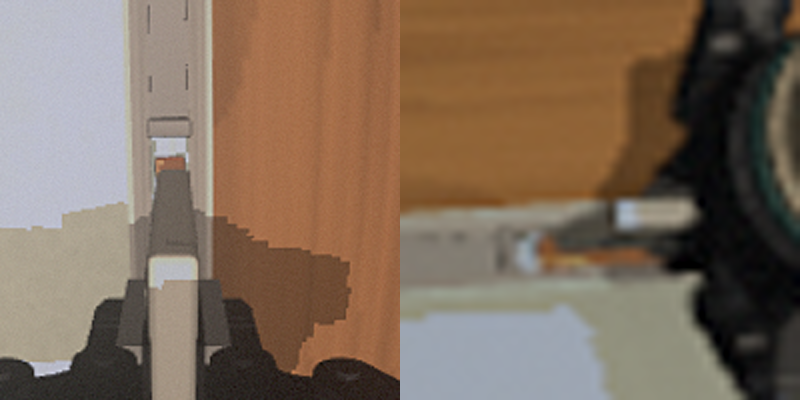

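The held label's lower end is lined up with the gap in the channel. Lowering it while watching the force.

jog_arm --pt "-1 0 0 0.02 0 0 0" --pt "-1 0 0 0.02 0 0 0" --pt "-1 0 0 0.02 0 0 0" --pt "-1 0 0 0 0 0 0" --pt "-1 0 0 0 0 0 0"

```text
clock: 15.32
eef_pos: [547.3, -240.3, 313.2]
tool_rot: [3.142, -0.0, 1.641]
force: [0.5, -0.8, -0.4]
width: 9.1
gripper_force: 58.9
```

jog_arm --pt "-1 0 0 0.01 0 0 0" --pt "-1 0 0 0.01 0 0 0" --pt "-1 0 0 0.004 0 0 0" --pt "-1 0 0 0 0 0 0" --pt "-1 0 0 0 0 0 0"

```text
clock: 15.95
eef_pos: [547.3, -240.3, 301.6]
tool_rot: [3.141, 0.0, 1.641]
force: [-0.4, -0.2, 4.6]
width: 9.2
gripper_force: 59.6
```

jog_arm --pt "-1 0 0 0.004 0 0 0" --pt "-1 0 0 0 0 0 0" --pt "-1 0 0 0 0 0 0"

```text
clock: 16.32
eef_pos: [547.3, -240.3, 299.5]
tool_rot: [3.141, 0.0, 1.641]
force: [-0.6, 0.3, 5.1]
width: 9.4
gripper_force: 59.9
```

jog_arm --pt "-1 0 0 0.003 0 0 0" --pt "-1 0 0 0 0 0 0" --pt "-1 0 0 0 0 0 0"

```text
clock: 16.7
eef_pos: [547.3, -240.3, 298.7]
tool_rot: [3.141, 0.001, 1.641]
force: [-2.1, 0.4, 9.9]
width: 9.2
gripper_force: 60.5
```

jog_arm --pt "-1 0 0 0.003 0 0 0" --pt "-1 0 0 0 0 0 0" --pt "-1 0 0 0 0 0 0"

```text
clock: 17.08
eef_pos: [547.4, -240.2, 298.5]
tool_rot: [3.14, 0.001, 1.641]
force: [-4.0, 0.9, 19.9]
width: 9.3
gripper_force: 62.0
```

```bash
python3 - <<'E'
from h import *
a=grab('scene'); cv2.imwrite('pics/s2.png',cv2.resize(a['pixels'][80:330,130:450,::-1],None,fx=2.3,fy=2.3)); s=read_state(); print(s['eef_pos'],s['force'])
E
```

```text
[ 547.37185097 -240.18231887  298.53323564] [-4.44081882  0.94814906 19.79853096]
```

View pics/s2.png

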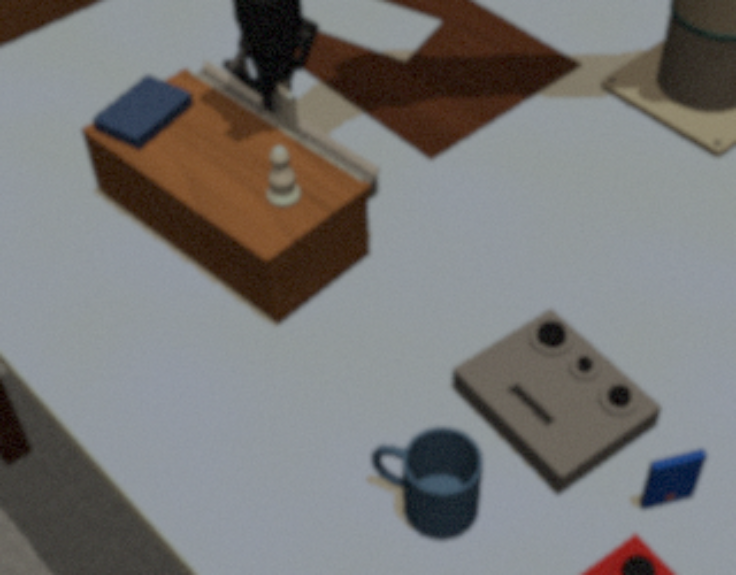

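The label is in the channel, held by the gripper. The mug, book and figurine are where they were, and the dock slot is empty.

```bash
python3 -c "
from cell import *
print(finish_job())"
```

```text
the job is handed in; nothing more can be done
None
```

I pressed the three keys to their stops from smallest to largest, and the label is in the shelf bay with its display facing the room, held down on its contact at about 20 N; the mug, book and figurine were not moved, and I handed the job in at about 17 s.

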